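Take the top roll off the tape stand

TASK

Raise the tape stand's platform by its red handle until the green top roll is clear of the black drum while the blue roll under it is still held by the drum, then slide the green roll sideways (do not pick it up) so that it lies flat and wholly on the stand's wooden ledge. Then lower the platform all the way down again, with the blue and beige rolls still on the drum. Do not push over or shift the other things on the desk.

Things in the scene. Friction and masses are not known exactly. Their poses are not given: they have to be found in the camera images.
- stand: Fixed wooden tape stand, base 130 x 235 x 20 mm. Origin on the table under the drum's axis; +y points from drum to ledge, -x from drum to red handle. The black drum, spindle of the rolls, is an upright cylinder 70 mm across on the z axis, flat top at z = 125 mm. Beside it a small box has the ledge as its top, open towards the drum, fenced on its other three sides.
- drum_top (a point): Centre of the drum's flat top, 125 mm above the table.
- ledge_mid (a point): Point on the flat top of the ledge (124 mm high), 110 mm from the drum's axis: a roll centred here is wholly on the ledge. The ledge spans stand y 52 to 172 mm, x +-62 mm. Fences 16 mm high: sides with inner faces at x = +-57 mm from y = 82 mm on, end with inner face at y = 166 mm (a roll against it is centred at y = 118 mm).
- lift (a joint): Height of the platform above its lowest place, m: 0 all the way down, where it starts; top stop 0.075. It is an aluminium disc 100 mm across around the drum, under the rolls; it slides on the drum with friction and stays where left. Its lowest place is adjustable: the disc's top is then 38 to 48 mm over the table, so see the rolls' heights. The drum's top is at 125 mm.
- lift_grip (a point): Centre of the platform's red handle block, 32 mm (stand x) x 16 mm (stand y, the width to grip) x 32 mm high. It stands on a thin bar 95 mm from the drum's axis on the stand's -x side, 70 mm above the platform's top face, and moves up and down with the platform.
- roll_green: Roll of green tape, the top one of the three on the drum: flat ring 96 mm across, 24 mm high, bore 76 mm, 70 g. Origin at the centre of its underside, z along its axis. Its wall is 10 mm thick; on the drum there are only 3 mm between drum and bore.
- roll_blue: Roll of blue tape, the middle one, same size and origin as the green one.
- roll_beige: Roll of beige tape, the bottom one, lying on the platform, same size and origin.
- tin: White tin with a green lid, 100 mm across, 125 mm high. Origin under its centre. Leave it alone.
- water: Clear water bottle with a red cap, 64 mm across, 210 mm high. Origin under its centre. Leave it alone.
- glass: Green glass bottle with a yellow cap, 60 mm across, 200 mm high. Origin under its centre. Leave it alone.
- inkpot: Small ink jar with a black cap, 56 mm across, 55 mm high. Origin under its centre. Leave it alone.
- cup: Blue ceramic cup with pens, 76 mm across, 200 mm high with the pens. Origin under its centre. Leave it alone.
- eraser: White eraser 22 x 46 x 13 mm lying on the black drawing tablet (a fixed slab 160 x 240 x 12 mm). Leave it alone.
- marker: Grey marker with an orange cap, 120 mm long, 14 mm thick, lying on the tablet. Leave it alone.
Things that resemble listed ones, but are neither listed nor needed, are in the scene too. What is shaped like the roll_blue but pink is not meant. What is meant by the roll_green is not pink, and is the smaller of those in its own colour.

How it is judged:
On the way, in this order (a step that is already met when the one before it is completed fails the run):
1. the platform is raised: the green roll, still over the drum, is above the drum's top and the blue roll is still on the drum (z of roll_green in the frame of stand above 0.1255 m and horizontal distance between roll_green and drum_top below 0.02 m and z of roll_blue in the frame of stand below 0.125 m), for 0.2 s.
2. the green roll lies flat and wholly on the ledge (y of roll_green in the frame of stand between 0.094 and 0.125 m and x of roll_green in the frame of stand between -0.015 and 0.015 m and z of roll_green in the frame of stand between 0.119 and 0.131 m and angle between roll_green's own z axis and vertical below 0.08 rad), for 0.2 s.
At the end, for the whole second after the job is handed in: The green roll lies flat (within 0.08 rad) and at rest on the ledge, its centre 94 to 125 mm from the drum's axis along stand y and within 15 mm sideways; the platform is within 5 mm of its lowest place; the blue and beige rolls lie flat on it, around the drum (all of step 2 and value of joint lift below 0.005 m and horizontal distance between each of roll_blue, roll_beige and drum_top below 0.008 m and z of roll_blue in the frame of stand below 0.08 m and z of roll_beige in the frame of stand below 0.056 m and angle between each of roll_blue, roll_beige's own z axis and vertical below 0.08 rad and linear speed of roll_green below 0.02 m/s); the robot touches nothing.
It fails at once if the blue roll is lifted off the drum (z of roll_blue in the frame of stand above 0.126 m).
It fails at once if the green roll is picked up high instead of being slid across (z of roll_green in the frame of stand above 0.175 m).
It fails at once if the green roll falls off the stand (z of roll_green in the frame of stand below 0.075 m).
It fails at once if another thing on the desk is shifted by more than 30 mm (distance of any of tin, water, glass, inkpot, cup, eraser, marker from where it was at the start of the episode above 0.03 m).
It also fails if it takes over 51 s, if anything falls off the work surface, if the arm or the gripper's body presses on something with over 40 N, if the wrist force passes 120 N, or if a joint passes its speed limit or range.

ROBOT

A 7-joint arm with a two-finger parallel gripper is mounted at the origin on the work surface. World frame = base frame: x ahead of the robot, y to its left, z up, the work surface at z = 0. Lengths are in m, angles in rad, forces in N, time in s.
With the tool pointing down it reaches from about 0.425 to 0.875 m from the base axis. Payload 4.7 kg.
Tool frame: the origin (TCP) lies midway between the tips of the shut fingers; the grasp point (between the pads) lies 19 mm behind it (manip.pinch_z is the distance from the TCP to the grasp point, in m); z points along the fingers, y is the line along which they close (so a half turn about z gives the same grasp; the last joint's range is limited). The gripper opens to 85 mm and grips with 20 to 120 N. Pads are 22 mm wide; open, the fingers measure 114 mm over their backs; the gripper's body (76 mm by 85 mm) begins 54 mm behind the grasp point. The pads swing forward as they close: fully open they stand 13 mm farther back than shut.
Start: joints at [1.126, 0.321, -0.07, 1.45, 0.023, 1.371, -0.057], TCP at [0.288, -0.583, 0.231] pointing down, gripper open.
Joint ranges: [-2.86, 2.86], [-0.3, 2.09], [-1.38, 1.24], [0.06, 2.45], [-1.56, 4.7], [0.09, 2.05], [-2.69, 2.69]. Speed limits (rad/s): [2.57, 2.57, 3.14, 3.14, 3.14, 3.14, 3.14].

INTERFACE

Orientations are given as a rotation vector (axis times angle).
In Python, from rig import manip, imaging gives the robot as it stands.
- The arm moves only by the tool send_rows, never from a script. Its argument "rows" is a list of rows, each an object with "xyz": the shift along the tool's x, y, z scaled (see below), a list of three; "yaw": the turn about the tool's z scaled (see below); "hand": the opening, from 0 (shut) to 1 (fully open). In form: [{"xyz": [x, y, z], "yaw": yaw, "hand": hand}, ...]. A call has 1 to 12 rows; each row shifts and turns the commanded pose from where the row before left it, along the tool's axes as they then stand; what a row does not reach is not made up. The controller multiplies each number of a shift by 0.25 m and each number of a turn by 0.5 rad. A row lasts 1/10 s, in which the tool goes at most 50 mm and 8.59 degrees, less where a joint would pass 70% of its speed; a pose out of reach is approached as far as the arm can. A call with a number of a shift or a turn outside -1 to 1 is refused whole. A call with a gripper value outside its range is refused whole. The fingers move at their own pace and stop on an object; "force" is the grip in N (left out, the last holds). Time passes only in rows, so rows that do not move let the fingers close. It gives the time, the measured TCP pose, the force, the opening and the grip force at its end, in the units of the state.
- manip.observe(): the state, without advancing time (a new reading comes with each control period).
- imaging.snapshot(name): name is "scene" or "top" or "wrist"; returns the picture (420x560x3 uint8, red, green, blue); there is no depth.
- imaging.camera_model(name): a dict with "camera_matrix" (3x3 intrinsics, pixels), "distortion" ([k1, k2, p1, p2, k3] as OpenCV has them; the pictures are not rectified), "position" and "attitude" of the camera in the world. Camera axes: x right, y down, z forward; pixel columns grow to the right and rows downward; lengths in m; the calibration is good to about 2 mm. A picture is of the moment at which its call begins: read the wrist's pose just before it. camera_model takes no time and is no camera call; for the wrist camera it gives the pose at the moment of the call.
- manip.sign_off(): hands the job in; it is judged then, once.
The state is a dict: "t": time; "q": joint angles; "qd": joint speeds; "tau": joint torques, N m; "tcp_pos": TCP position; "ee_rot": TCP orientation; "contact_force": force on the tool from outside, world axes, zero at the start; "torque": the same for the moment, N m; "finger_gap": finger opening in m; "grip_force": force on a finger pad.
Only numpy, scipy, OpenCV 4.12 (cv2) and the standard library are available. Lean on these libraries where they do the work, as an engineer would, in place of code of your own. Each camera call takes 0.05 s, during which the arm holds its last target. There are 200 camera calls.

## Working session

There is one attempt and no reset: what is moved stays moved. The work goes in short steps, Python scripts to look and compute and a tool call to move; the robot and the scene stay as the last step left them, time stands still between calls to the robot, and variables do not carry over. Pictures are saved under pics/ and viewed, at most 10 in all, crops included, and the job is handed in when it is done.

Besides the shell and the picture viewer there is one more tool, called after "Call:" as a command line: name --argument value ..., lists and objects as JSON in quotes. send_rows: Moves the arm, as the interface text tells. Its arguments: {"type":"object","properties":{"rows":{"type":"array"},"force":{"type":"number"}},"required":["rows"]}

```bash
mkdir -p pics; ls
python3 - <<'E'
from rig import manip, imaging
import cv2,json
for n in ("scene","top"):
    im=imaging.snapshot(n); cv2.imwrite(f"pics/{n}0.png",im[:,:,::-1])
    print(n,imaging.camera_model(n))
print(manip.observe(), manip.pinch_z)
E
```

```text
pics
scene {'camera_matrix': array([[478.763554  ,   0.        , 283.89778305],
       [  0.        , 478.763554  , 214.0630979 ],
       [  0.        ,   0.        ,   1.        ]]), 'distortion': array([-0.16599858,  0.        ,  0.        ,  0.        ,  0.        ]), 'position': array([ 1.48350232, -0.10784264,  0.90792648]), 'attitude': array([-1.82693318, -1.55521152,  0.71971299])}
top {'camera_matrix': array([[389.61487418,   0.        , 281.30594673],
       [  0.        , 389.61487418, 212.33396511],
       [  0.        ,   0.        ,   1.        ]]), 'distortion': array([0.03486305, 0.        , 0.        , 0.        , 0.        ]), 'position': array([0.40317011, 0.00618371, 1.1708718 ]), 'attitude': array([-2.12877991,  2.15585452, -0.15668243])}
{'t': 0.1, 'q': array([ 1.12611241,  0.32174917, -0.07010561,  1.45157968,  0.0226041 ,
        1.37080941, -0.05685612]), 'qd': array([-0.00130862, -0.00184781,  0.00089823, -0.00032001, -0.00119572,
       -0.00069196, -0.0001679 ]), 'tau': array([ 2.39019901e-04, -4.94877255e+01, -3.83771136e-01, -3.15210629e+01,
        1.30068505e-02,  7.46990845e-03, -2.73197435e-05]), 'tcp_pos': array([ 0.28760459, -0.58235505,  0.23031946]), 'ee_rot': array([-3.05762025e+00, -7.14110561e-01,  7.68517462e-04]), 'contact_force': array([0.65603244, 0.65237539, 0.35376323]), 'torque': array([ 0.03334534, -0.01385677, -0.01214111]), 'grip_force': 0.0, 'finger_gap': 0.08572673223227895} 0.0187
```

View pics/scene0.png

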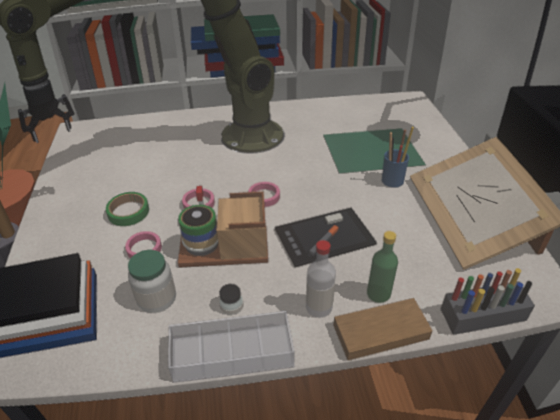

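View pics/top0.png

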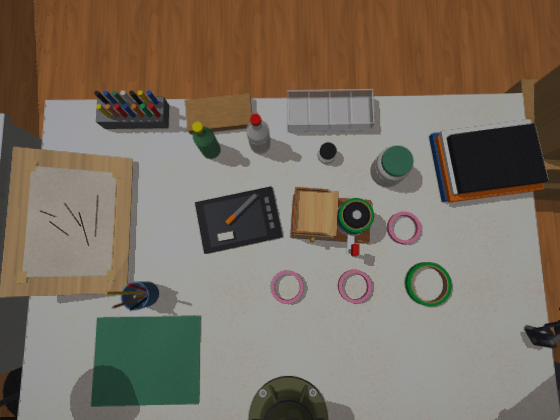

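```bash
cat > h.py <<'E'
import numpy as np, cv2
from rig import manip, imaging
from scipy.spatial.transform import Rotation as R
def ray(n,uv,z,m=None):
    m=m or imaging.camera_model(n)
    p=cv2.undistortPoints(np.array(uv,float).reshape(-1,1,2),m["camera_matrix"],m["distortion"])[:,0]
    d=np.c_[p,np.ones(len(p))]@R.from_rotvec(m["attitude"]).as_matrix().T
    o=m["position"]; return o+d*((z-o[2])/d[:,2])[:,None]
def proj(n,P,m=None):
    m=m or imaging.camera_model(n)
    r=R.from_rotvec(m["attitude"]).inv(); 
    return cv2.projectPoints(np.array(P,float).reshape(-1,1,3),r.as_rotvec(),-r.apply(m["position"]),m["camera_matrix"],m["distortion"])[0][:,0]
E
python3 - <<'E'
from h import *
a=cv2.imread("pics/top0.png")[175:265,280:400]; b=cv2.imread("pics/scene0.png")[175:275,170:280]
a=cv2.resize(a,None,fx=3.3,fy=3.3*1,interpolation=cv2.INTER_CUBIC);b=cv2.resize(b,None,fx=3.6,fy=3.6,interpolation=cv2.INTER_CUBIC)
H=max(a.shape[0],b.shape[0]); f=lambda x:cv2.copyMakeBorder(x,0,H-x.shape[0],0,0,0)
cv2.imwrite("pics/crop1.png",np.hstack([f(a),f(b)]))
print(a.shape,b.shape)
for n in("top","scene"):
    im=cv2.imread(f"pics/{n}0.png");hs=cv2.cvtColor(im,cv2.COLOR_BGR2HSV)
    for nm,lo,hi in(("green",(45,90,40),(85,255,255)),("red",(0,170,110),(6,255,255))):
        k,l,s,c=cv2.connectedComponentsWithStats(cv2.inRange(hs,lo,hi))
        for i in range(1,k):
            if s[i,4]>12: print(n,nm,s[i],c[i])
E
```

```text
(297, 396, 3) (360, 396, 3)
top green [113  91  11  13  41] [117.46341463  96.90243902]
top green [140 104  12  13  70] [145.3        109.75714286]
top green [194 127  26  31 481] [206.74428274 142.86278586]
top green [382 146  31  30 722] [397.02354571 160.54570637]
top green [338 198  36  35 321] [354.28037383 215.96884735]
top green [405 262  47  44 510] [425.67843137 283.49411765]
top green [  92  316  108   90 9153] [146.43876325 360.79591391]
top red [114 104   5   5  16] [115.875  105.9375]
top red [149 104   4   4  16] [150.5 105.5]
top red [250 114  11  10  86] [254.90697674 118.53488372]
top red [353 244   6  12  61] [355.24590164 249.03278689]
scene green [107 196  40  23  89] [126.29213483 211.69662921]
scene green [179 210  36  20  87] [198.34482759 222.85057471]
```

View pics/crop1.png

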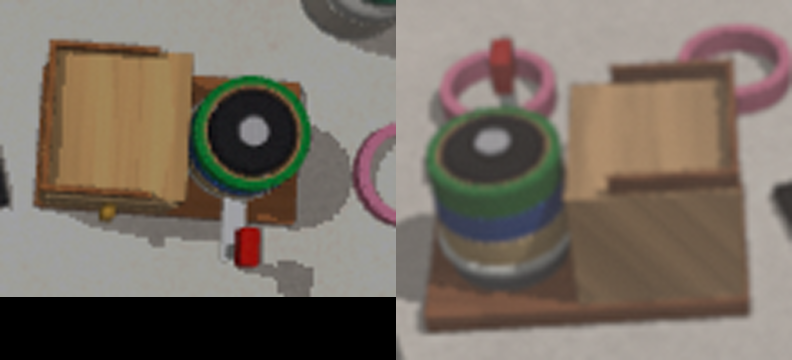

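Run:
```python
from h import *
from scipy.optimize import least_squares
obs=[("top",(357,215),(0,0,.125)),("top",(338.5,191.7),(.062,.052,.124)),("top",(336.1,236.5),(-.062,.052,.124)),
("top",(371.5,200.5),(.065,-.063,.02)),("top",(369.7,242.3),(-.065,-.063,.02)),("top",(355,250),"h"),
("scene",(196.9,215),(0,0,.125)),("scene",(218.6,198.9),(-.062,.052,.124)),("scene",(218,229.4),(.062,.052,.124)),("scene",(199.4,193.3),"h")]
cm={n:imaging.camera_model(n) for n in("top","scene")}
def f(p):
    r=[]
    for n,uv,P in obs:
        P=np.array((-.095,0,p[3]) if P=="h" else P); c,s=np.cos(p[2]),np.sin(p[2])
        W=[p[0]+c*P[0]-s*P[1],p[1]+s*P[0]+c*P[1],P[2]]
        r.append(proj(n,W,cm[n])[0]-uv)
    return np.array(r).ravel()
s=least_squares(f,[.55,-.2,0,.113],loss="soft_l1");print(s.x);print(s.fun.reshape(-1,2).round(1))
p=s.x;h=p[:2]-.095*np.array([np.cos(p[2]),np.sin(p[2])]);print("handle",h,np.hypot(*h))
for n in cm:print(n,ray(n,[o[1] for o in obs if o[0]==n][0],.125))
q=R.from_rotvec(manip.observe()["ee_rot"]).as_matrix();print(q.round(3))
```

```text
[ 0.55154322 -0.1927204  -0.07975985  0.11507161]
[[-1.3 -0.4]
 [-1.  -0.6]
 [-0.7 -0.3]
 [-0.3 -0.9]
 [ 0.1  0.7]
 [-1.3 -0. ]
 [-1.  -1.5]
 [-1.4 -1.7]
 [-2.3 -0.1]
 [-0.8 -0.1]]
handle [ 0.45684523 -0.18515125] 0.49293869055200984
top [[ 0.55050916 -0.19610559  0.125     ]]
scene [[ 0.5578402  -0.19018844  0.125     ]]
[[ 0.897  0.443 -0.001]
 [ 0.443 -0.897  0.002]
 [-0.    -0.002 -1.   ]]
```

Call:
send_rows --rows '[{"xyz":[0,0,0],"yaw":0.27,"hand":1},{"xyz":[0,0,0],"yaw":0.27,"hand":1},{"xyz":[0,0,0],"yaw":0.27,"hand":1},{"xyz":[0,0,0],"yaw":0.27,"hand":1},{"xyz":[0.07,-0.15,0],"yaw":0,"hand":1},{"xyz":[0.07,-0.15,0],"yaw":0,"hand":1},{"xyz":[0.07,-0.15,0],"yaw":0,"hand":1},{"xyz":[0.07,-0.15,0],"yaw":0,"hand":1},{"xyz":[0.07,-0.15,0],"yaw":0,"hand":1},{"xyz":[0.07,-0.15,0],"yaw":0,"hand":1},{"xyz":[0.07,-0.15,0],"yaw":0,"hand":1},{"xyz":[0,0,0],"yaw":0,"hand":1}]'

```text
t: 1.3
tcp_pos: [0.4352, -0.3241, 0.2312]
ee_rot: [-3.137, 0.11, -0.002]
contact_force: [1.0, 0.3, -0.5]
finger_gap: 0.0856
grip_force: 0.0
```

```bash
cat >> h.py <<'E'
def to(x,y,z=None,o=None):
    "remaining shift in tool units (x,y,z) and yaw error vs stand, tool y along stand -y"
    o=o or manip.observe(); M=R.from_rotvec(o["ee_rot"]).as_matrix()
    d=np.array([x,y,o["tcp_pos"][2] if z is None else z])-o["tcp_pos"]
    return (M.T@d/.25).round(3), np.arctan2(M[1,0],M[0,0]).round(4)
E
python3 - <<'E'
from h import *
o=manip.observe();print(o["t"],o["tcp_pos"],to(.457,-.185))
m=imaging.camera_model("wrist");print(m)
cv2.imwrite("pics/w1.png",imaging.snapshot("wrist")[:,:,::-1])
E
```

```text
1.3 [ 0.43521388 -0.32408728  0.23123187] (array([ 0.048, -0.561,  0.002]), np.float64(-0.0704))
{'camera_matrix': array([[350.51836729,   0.        , 276.59044616],
       [  0.        , 350.51836729, 207.46828883],
       [  0.        ,   0.        ,   1.        ]]), 'distortion': array([-0.006621,  0.      ,  0.      ,  0.      ,  0.      ]), 'position': array([ 0.50170915, -0.32996692,  0.37493983]), 'attitude': array([ 2.01254393, -2.15661688, -0.2858791 ])}
```

View pics/w1.png

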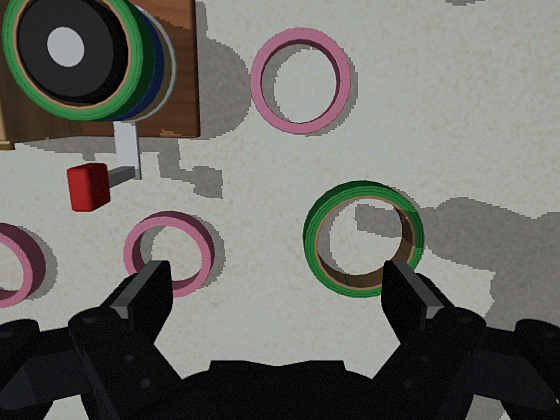

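Call:
send_rows --rows '[{"xyz":[0.012,-0.14,0],"yaw":0,"hand":1},{"xyz":[0.012,-0.14,0],"yaw":0,"hand":1},{"xyz":[0.012,-0.14,0],"yaw":0,"hand":1},{"xyz":[0.012,-0.14,0],"yaw":0.02,"hand":1},{"xyz":[0,0,0],"yaw":0,"hand":1},{"xyz":[0,0,0],"yaw":0,"hand":1}]'

```text
t: 1.95
tcp_pos: [0.4542, -0.1932, 0.2312]
ee_rot: [3.137, -0.143, -0.001]
contact_force: [-0.4, -0.3, -0.3]
finger_gap: 0.0852
grip_force: 0.0
```

Run:
```python
from h import *
o=manip.observe();print(o["t"],o["tcp_pos"],to(.457,-.185))
m=imaging.camera_model("wrist");im=imaging.snapshot("wrist")[:,:,::-1].copy()
np.save("w2.npy",m,allow_pickle=True);cv2.imwrite("pics/w2.png",im)
hs=cv2.cvtColor(im,cv2.COLOR_BGR2HSV)
k,l,s,c=cv2.connectedComponentsWithStats(cv2.inRange(hs,(0,150,60),(6,255,255)))
for i in range(1,k):
    if s[i,4]>50:print(s[i],c[i])
```

```text
1.95 [ 0.45419337 -0.19318638  0.23123033] (array([ 0.008, -0.034, -0.   ]), np.float64(-0.091))
[254 175  22  50 970] [264.46082474 200.65257732]
```

View pics/w2.png

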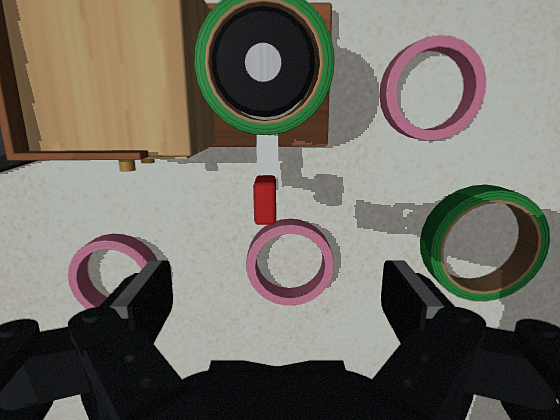

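Run:
```python
from h import *
m=np.load("w2.npy",allow_pickle=True).item();im=cv2.imread("pics/w2.png");hs=cv2.cvtColor(im,cv2.COLOR_BGR2HSV)
g=cv2.inRange(hs,(45,90,30),(85,255,255))[:150,180:350]
for r in (40,60,80,100):
    c=np.where(g[r])[0]+180;print(r,c.min(),c.max(),[ (a,b) for a,b in zip(c[:-1],c[1:]) if b-a>2])
for c in(240,264,290):print(c,np.where(g[:,c-180])[0].max())
pts=cv2.findContours(g,cv2.RETR_EXTERNAL,cv2.CHAIN_APPROX_NONE)[0];pts=max(pts,key=len)[:,0]+[180,0]
pts=pts[pts[:,1]>1].astype(float)
from scipy.optimize import least_squares
for z in(.110,.115,.12,.13):
    W=ray("wrist",pts,z,m)[:,:2]
    s=least_squares(lambda p:np.hypot(*(W-p[:2]).T)-p[2],[.55,-.19,.048],loss="soft_l1",f_scale=.0005);print(z,s.x)
r=cv2.inRange(hs,(0,150,60),(6,255,255))
for row in range(174,228,4):
    c=np.where(r[row])[0]; print(row,c.min() if len(c) else 0,c.max() if len(c) else 0, im[row,264])
print(m["position"])
def hp(cx,cy,z,th=-.085):
    return proj("wrist",[[cx+a*np.cos(th)-b*np.sin(th),cy+a*np.sin(th)+b*np.cos(th),z] for a in(-.016,.016) for b in (-.008,.008)],m).round(1)
print(hp(.457,-.187,.131).tolist())
print("ledge edge",ray("wrist",[(150,156)],.124,m))
```

```text
40 197 331 [(np.int64(207), np.int64(320))]
60 194 333 [(np.int64(204), np.int64(323))]
80 197 331 [(np.int64(207), np.int64(321))]
100 206 323 [(np.int64(218), np.int64(311))]
240 130
264 134
290 129
0.11 [ 0.55204866 -0.19417683  0.04545842]
0.115 [ 0.55147046 -0.1942862   0.04460149]
0.12 [ 0.55089236 -0.19439552  0.04374457]
0.13 [ 0.54973641 -0.19461431  0.04203074]
174 0 0 [203 204 190]
178 256 273 [14 11 72]
182 255 273 [ 18  19 100]
186 254 275 [ 34  35 156]
190 254 274 [ 38  40 157]
194 254 274 [ 31  36 153]
198 254 274 [ 40  41 158]
202 254 275 [ 30  34 153]
206 254 275 [ 36  36 154]
210 255 275 [ 32  34 152]
214 255 275 [ 30  33 152]
218 255 275 [ 31  34 151]
222 255 274 [ 26  27 147]
226 0 0 [122 123 140]
[ 0.52085353 -0.19986993  0.37481045]
[[277.0, 227.0], [255.1, 227.1], [276.8, 184.0], [254.2, 184.1]]
ledge edge [[ 0.49924747 -0.10805012  0.124     ]]
```

Run:
```python
from h import *
m=np.load("w2.npy",allow_pickle=True).item();im=cv2.imread("pics/w2.png");hs=cv2.cvtColor(im,cv2.COLOR_BGR2HSV)
print(R.from_rotvec(m["attitude"]).as_matrix().round(3))
g=cv2.inRange(hs,(45,90,30),(85,255,255))[:150,180:350]
rows=range(15,125,3)
pts=np.array([(f(np.where(g[r])[0])+180+d,r) for r in rows for f,d in((np.min,-.5),(np.max,.5))]+[(c,np.where(g[:,c-180])[0].max()+.5) for c in range(235,295,3)],float)
from scipy.optimize import least_squares
for z in(.105,.110,.115,.12):
    W=ray("wrist",pts,z,m)[:,:2]
    s=least_squares(lambda p:np.hypot(*(W-p[:2]).T)-p[2],[.55,-.19,.048],loss="soft_l1",f_scale=.0005);print(z,s.x,np.abs(s.fun).mean())
print("base",ray("wrist",[(332,3),(328,147)],.02,m))
print("handle top",ray("wrist",[(254,205),(275,205),(264.5,184),(264.5,225)],.131,m))
print("drum disc",ray("wrist",[(263,62)],.125,m))
print("ledge front",ray("wrist",[(203,20),(192,156)],.124,m))
```

```text
[[-0.09  -0.961 -0.26 ]
 [-0.996  0.087  0.021]
 [ 0.003  0.261 -0.965]]
0.105 [ 0.55579866 -0.19452236  0.0502422 ] 0.00018192541515578265
0.11 [ 0.55515108 -0.19462165  0.04931115] 0.0001785637605353634
0.115 [ 0.5545035  -0.19472093  0.0483801 ] 0.00017520175580778964
0.12 [ 0.55385592 -0.1948202   0.04744905] 0.0001718394013017953
base [[ 0.61218415 -0.2596524   0.02      ]
 [ 0.48307129 -0.24926147  0.02      ]]
handle top [[ 0.4584142  -0.17865171  0.131     ]
 [ 0.45704808 -0.19369028  0.131     ]
 [ 0.47302328 -0.1876864   0.131     ]
 [ 0.44270055 -0.18468006  0.131     ]]
drum disc [[ 0.55403191 -0.19452479  0.125     ]]
ledge front [[ 0.58297027 -0.15828614  0.124     ]
 [ 0.49653332 -0.13787485  0.124     ]]
```

Call:
send_rows --rows '[{"xyz":[0.012,-0.028,0],"yaw":-0.016,"hand":0.6},{"xyz":[0,0,0.05],"yaw":0,"hand":0.6},{"xyz":[0,0,0.1],"yaw":0,"hand":0.6},{"xyz":[0,0,0.1],"yaw":0,"hand":0.6},{"xyz":[0,0,0.05],"yaw":0,"hand":0.6},{"xyz":[0,0,0],"yaw":0,"hand":0.6}]'

```text
t: 2.6
tcp_pos: [0.4565, -0.1856, 0.1538]
ee_rot: [-3.137, 0.131, 0.007]
contact_force: [0.0, -0.5, 0.4]
finger_gap: 0.051
grip_force: 0.0
```

Run:
```python
from h import *
print(manip.observe()["contact_force"],to(.4578,-.1863,.102))
```

```text
[ 0.00616525 -0.46620873  0.36235996] (array([0.006, 0.003, 0.207]), np.float64(-0.0837))
```

Call:
send_rows --rows '[{"xyz":[0.006,0.003,0.1],"yaw":0,"hand":0.6},{"xyz":[0,0,0.107],"yaw":0,"hand":0.6},{"xyz":[0,0,0],"yaw":0,"hand":0.6},{"xyz":[0,0,0],"yaw":0,"hand":0},{"xyz":[0,0,0],"yaw":0,"hand":0},{"xyz":[0,0,0],"yaw":0,"hand":0},{"xyz":[0,0,0],"yaw":0,"hand":0},{"xyz":[0,0,0],"yaw":0,"hand":0},{"xyz":[0,0,0],"yaw":0,"hand":0}]' --force 60

```text
t: 3.5
tcp_pos: [0.4611, -0.1853, 0.1067]
ee_rot: [-3.138, 0.13, -0.004]
contact_force: [-0.8, 4.5, 6.9]
finger_gap: 0.0148
grip_force: 59.4
```

Call:
send_rows --rows '[{"xyz":[0,0,-0.02],"yaw":0,"hand":0},{"xyz":[0,0,-0.02],"yaw":0,"hand":0},{"xyz":[0,0,-0.02],"yaw":0,"hand":0},{"xyz":[0,0,-0.02],"yaw":0,"hand":0},{"xyz":[0,0,-0.02],"yaw":0,"hand":0},{"xyz":[0,0,-0.02],"yaw":0,"hand":0},{"xyz":[0,0,-0.02],"yaw":0,"hand":0},{"xyz":[0,0,-0.015],"yaw":0,"hand":0},{"xyz":[0,0,0],"yaw":0,"hand":0},{"xyz":[0,0,0],"yaw":0,"hand":0}]'

```text
t: 4.5
tcp_pos: [0.4611, -0.1852, 0.1431]
ee_rot: [-3.137, 0.129, -0.004]
contact_force: [5.6, 2.2, -8.4]
finger_gap: 0.015
grip_force: 59.2
```

Run:
```python
from h import *
o=manip.observe();print(o["t"],o["tcp_pos"],o["contact_force"])
m=imaging.camera_model("wrist");np.save("w3.npy",m,allow_pickle=True)
w=imaging.snapshot("wrist")[:,:,::-1];s=imaging.snapshot("scene")[:,:,::-1]
cv2.imwrite("pics/w3.png",w);cv2.imwrite("pics/s3.png",s)
s=cv2.resize(s[165:275,160:290],None,fx=3,fy=3,interpolation=cv2.INTER_CUBIC);w=w[:330,180:]
cv2.imwrite("pics/c3.png",np.hstack([w,s[:330]]))
```

```text
4.5 [ 0.46105344 -0.18524173  0.14311357] [ 5.55144411  2.22978867 -8.41068993]
```

View pics/c3.png

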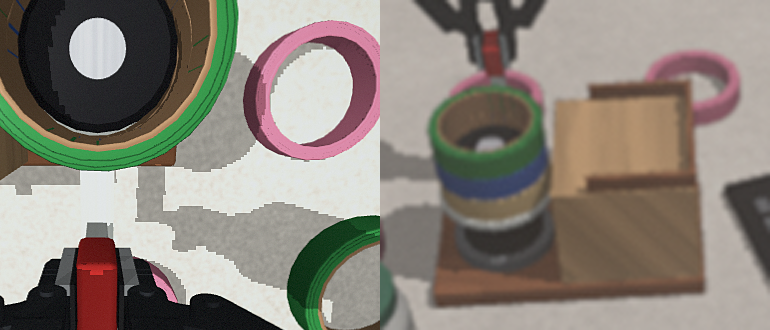

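Run:
```python
from h import *
from scipy.optimize import least_squares
m=np.load("w3.npy",allow_pickle=True).item();im=cv2.imread("pics/w3.png");hs=cv2.cvtColor(im,cv2.COLOR_BGR2HSV)
g=cv2.inRange(hs,(45,90,30),(85,255,255));g[175:]=0;g[:,460:]=0
P=[]
for r in range(5,130,4):
    c=np.where(g[r])[0];P+=[(c.min()-.5,r),(c.max()+.5,r)]
P=np.array(P,float)
for z in(.145,.15,.155,.16):
    W=ray("wrist",P,z,m)[:,:2]
    s=least_squares(lambda p:np.hypot(*(W-p[:2]).T)-p[2],[.55,-.19,.048],loss="soft_l1",f_scale=.0005);print(z,s.x,np.abs(s.fun).mean())
```

```text
0.145 [ 0.55594561 -0.19495087  0.05112481] 0.0001161987412301649
0.15 [ 0.55493601 -0.19483642  0.04932372] 0.00011210679621081001
0.155 [ 0.55392643 -0.19472197  0.04752263] 0.00010801472536903418
0.16 [ 0.55291687 -0.19460752  0.04572155] 0.00010392251393341069
```

Call:
send_rows --rows '[{"xyz":[0,0,0],"yaw":0,"hand":0.2},{"xyz":[0,0,0],"yaw":0,"hand":0.5},{"xyz":[0,0,0],"yaw":0,"hand":0.5},{"xyz":[0,0,0],"yaw":0,"hand":0.5},{"xyz":[0,0,-0.05],"yaw":0,"hand":0.5},{"xyz":[0,0,-0.15],"yaw":0,"hand":0.5},{"xyz":[0,0,-0.15],"yaw":0,"hand":0.5},{"xyz":[0.1,0,0],"yaw":0,"hand":0},{"xyz":[0.15,0,0],"yaw":0,"hand":0},{"xyz":[0.12,0,0],"yaw":0,"hand":0},{"xyz":[0,0,0],"yaw":0,"hand":0},{"xyz":[0,0,0],"yaw":0,"hand":0}]'

```text
t: 5.8
tcp_pos: [0.5517, -0.1944, 0.2311]
ee_rot: [-3.139, 0.13, 0.001]
contact_force: [-1.3, 0.1, 0.0]
finger_gap: -0.0002
grip_force: 0.0
```

Run:
```python
from h import *
o=manip.observe();print(o["tcp_pos"],o["contact_force"],to(.5543,-.1947,.135))
s=imaging.snapshot("scene")[:,:,::-1];t=imaging.snapshot("top")[:,:,::-1]
f=lambda a:cv2.resize(a,None,fx=3,fy=3,interpolation=cv2.INTER_CUBIC)
cv2.imwrite("pics/c4.png",np.hstack([f(s[165:275,160:290]),f(t[165:275,280:410])]))
```

```text
[ 0.55171488 -0.19444349  0.23108029] [-1.28756274  0.13476496  0.02249505] (array([0.011, 0.   , 0.384]), np.float64(-0.0829))
```

View pics/c4.png

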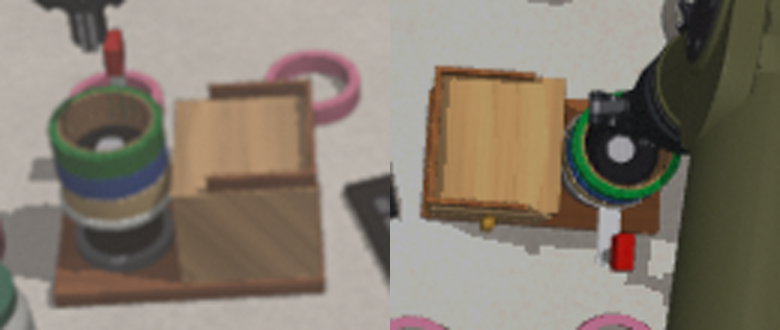

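Call:
send_rows --rows '[{"xyz":[0.011,0,0.1],"yaw":0,"hand":0},{"xyz":[0,0,0.12],"yaw":0,"hand":0},{"xyz":[0,0,0.1],"yaw":0,"hand":0},{"xyz":[0,0,0.06],"yaw":0,"hand":0},{"xyz":[0,0,0],"yaw":0,"hand":0},{"xyz":[0,0,0],"yaw":0,"hand":0}]'

```text
t: 6.5
tcp_pos: [0.5547, -0.195, 0.1369]
ee_rot: [3.138, -0.131, 0.002]
contact_force: [-0.5, -0.0, -0.5]
finger_gap: 0.0001
grip_force: 0.0
```

Call:
send_rows --rows '[{"xyz":[0,-0.03,0],"yaw":0,"hand":0},{"xyz":[0,-0.03,0],"yaw":0,"hand":0},{"xyz":[0,-0.02,0],"yaw":0,"hand":0},{"xyz":[0,-0.02,0],"yaw":0,"hand":0},{"xyz":[0,-0.02,0],"yaw":0,"hand":0},{"xyz":[0,-0.02,0],"yaw":0,"hand":0},{"xyz":[0,-0.02,0],"yaw":0,"hand":0},{"xyz":[0,-0.02,0],"yaw":0,"hand":0},{"xyz":[0,-0.02,0],"yaw":0,"hand":0},{"xyz":[0,-0.02,0],"yaw":0,"hand":0},{"xyz":[0,0,0],"yaw":0,"hand":0}]'

```text
t: 7.6
tcp_pos: [0.5592, -0.1385, 0.1357]
ee_rot: [-3.138, 0.128, 0.0]
contact_force: [0.4, -0.4, -0.0]
finger_gap: -0.0001
grip_force: 0.0
```

Run:
```python
from h import *
o=manip.observe();print(o["tcp_pos"],o["contact_force"],to(.5543+.083*.133,-.1947+.9966*.133))
s=imaging.snapshot("scene")[:,:,::-1];t=imaging.snapshot("wrist")[:,:,::-1]
f=lambda a:cv2.resize(a,None,fx=3,fy=3,interpolation=cv2.INTER_CUBIC)
cv2.imwrite("pics/c5.png",np.hstack([f(s[165:275,160:290]),t[:330,100:500]]))
```

```text
[ 0.55921814 -0.1384585   0.13573504] [ 0.43950497 -0.40544041 -0.01217468] (array([-0.001, -0.306,  0.   ]), np.float64(-0.0817))
```

View pics/c5.png

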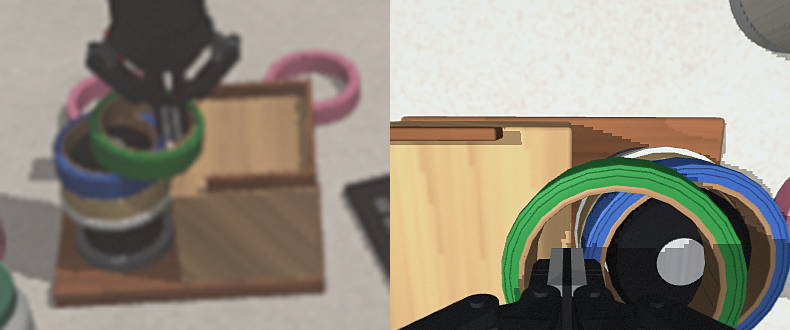

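Call:
send_rows --rows '[{"xyz":[0,-0.025,0],"yaw":0,"hand":0},{"xyz":[0,-0.025,0],"yaw":0,"hand":0},{"xyz":[0,-0.025,0],"yaw":0,"hand":0},{"xyz":[0,-0.025,0],"yaw":0,"hand":0},{"xyz":[0,-0.025,0],"yaw":0,"hand":0},{"xyz":[0,-0.025,0],"yaw":0,"hand":0},{"xyz":[0,-0.025,0],"yaw":0,"hand":0},{"xyz":[0,-0.025,0],"yaw":0,"hand":0},{"xyz":[0,-0.025,0],"yaw":0,"hand":0},{"xyz":[0,-0.025,0],"yaw":0,"hand":0},{"xyz":[0,-0.025,0],"yaw":0,"hand":0},{"xyz":[0,0,0],"yaw":0,"hand":0}]'

```text
t: 8.9
tcp_pos: [0.565, -0.0698, 0.1359]
ee_rot: [-3.138, 0.128, -0.0]
contact_force: [0.4, 0.5, 0.1]
finger_gap: -0.0001
grip_force: 0.0
```

Run:
```python
from h import *
o=manip.observe();print(o["tcp_pos"],o["contact_force"],to(.5543+.083*.133,-.1947+.9966*.133))
m=imaging.camera_model("wrist");im=imaging.snapshot("wrist")[:,:,::-1];s=imaging.snapshot("scene")[:,:,::-1]
hs=cv2.cvtColor(im,cv2.COLOR_BGR2HSV);g=cv2.inRange(hs,(45,90,30),(85,255,255))
k,l,st,c=cv2.connectedComponentsWithStats(g);i=1+st[1:,4].argmax();print(st[i])
P=[]
for col in range(st[i,0]+2,st[i,0]+st[i,2]-2,4): P.append((col,np.where(l[:,col]==i)[0].min()-.5))
from scipy.optimize import least_squares
W=ray("wrist",P,.148,m)[:,:2]
r=least_squares(lambda p:np.hypot(*(W-p[:2]).T)-.048,[.56,-.09],loss="soft_l1",f_scale=.0005);d=r.x-[.5543,-.1947]
print(r.x,np.abs(r.fun).mean(),"stand x,y",d@[.9966,-.083],d@[.083,.9966])
f=lambda a:cv2.resize(a,None,fx=3,fy=3,interpolation=cv2.INTER_CUBIC)
cv2.imwrite("pics/c6.png",np.hstack([f(s[165:275,160:290]),im[:330,100:500]]))
```

```text
[ 0.56497532 -0.06984348  0.13588463] [0.41615834 0.45447836 0.05702917] (array([-0.001, -0.031,  0.   ]), np.float64(-0.0815))
[ 219  156  232  167 8715]
[ 0.56612748 -0.09293508] 0.0006108613940362602 stand x,y 0.0033407797311724666 0.10240059742190695
```

View pics/c6.png

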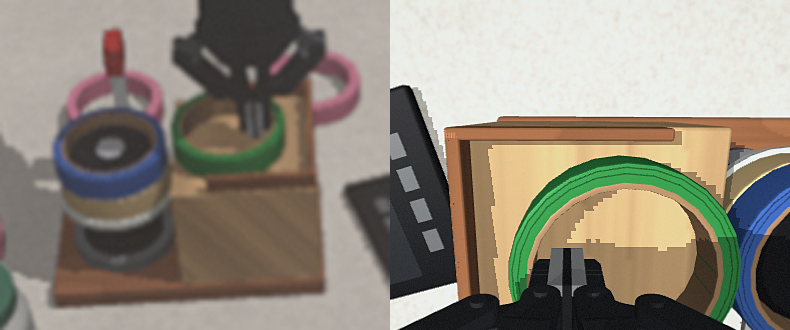

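Call:
send_rows --rows '[{"xyz":[0,-0.016,0],"yaw":0,"hand":0},{"xyz":[0,-0.016,0],"yaw":0,"hand":0},{"xyz":[0,0,0],"yaw":0,"hand":0},{"xyz":[0,0.04,0],"yaw":0,"hand":0},{"xyz":[0,0,-0.05],"yaw":0,"hand":0},{"xyz":[0,0,-0.17],"yaw":0,"hand":0},{"xyz":[0,0,-0.18],"yaw":0,"hand":0},{"xyz":[-0.1,0,0],"yaw":0,"hand":0},{"xyz":[-0.15,0.1,0],"yaw":0,"hand":0},{"xyz":[-0.15,0.15,0],"yaw":0,"hand":0},{"xyz":[0,0.15,0],"yaw":0,"hand":0.5},{"xyz":[0,0,0],"yaw":0,"hand":0.5}]'

```text
t: 10.2
tcp_pos: [0.457, -0.1691, 0.2371]
ee_rot: [3.135, -0.146, 0.002]
contact_force: [0.1, 1.0, -0.5]
finger_gap: 0.0279
grip_force: 0.0
```

Run:
```python
from h import *
o=manip.observe();print(o["tcp_pos"],o["contact_force"],to(.4600,-.1858,.143))
n="scene";im=imaging.snapshot(n)[:,:,::-1];cv2.imwrite("pics/s7.png",im)
m=imaging.camera_model(n);hs=cv2.cvtColor(im,cv2.COLOR_BGR2HSV);g=cv2.inRange(hs,(45,90,30),(85,255,255))
k,l,st,c=cv2.connectedComponentsWithStats(g)
for i in range(1,k):
    if st[i,4]>40:print(st[i])
# expected silhouettes of ring at candidate ys
t=np.linspace(0,2*np.pi,60)
for y in(.10,.105,.11,.115,.12):
    C=np.array([.5543,-.1947])+y*np.array([.083,.9966])
    q=proj(n,[[C[0]+.048*np.cos(a),C[1]+.048*np.sin(a),z] for z in(.124,.148) for a in t],m);print(y,q.min(0),q.max(0))
```

```text
[ 0.45695237 -0.16912304  0.23709783] [ 0.14422276  0.99054846 -0.45580108] (array([0.018, 0.064, 0.377]), np.float64(-0.0931))
[220 201  37  18  87]
[107 212  26   7  54]
0.1 [214.73477899 193.08302761] [253.80366957 225.2259998 ]
0.105 [216.74637637 192.97788031] [255.78608348 225.11355019]
0.11 [218.75833855 192.8728669 ] [257.76816561 225.00104587]
0.115 [220.77062804 192.76798897] [259.7498818  224.88848903]
0.12 [222.78320744 192.6632481 ] [261.73119796 224.77588187]
```

Call:
send_rows --rows '[{"xyz":[0.018,0.064,0],"yaw":-0.02,"hand":0.6},{"xyz":[0,0,0],"yaw":0,"hand":0.6},{"xyz":[0,0,0.07],"yaw":0,"hand":0.6},{"xyz":[0,0,0],"yaw":0,"hand":0.6}]'

```text
t: 10.65
tcp_pos: [0.4614, -0.1773, 0.2168]
ee_rot: [-3.138, 0.113, 0.005]
contact_force: [-0.6, 0.3, -0.7]
finger_gap: 0.0514
grip_force: 0.0
```

Run:
```python
from h import *
o=manip.observe();print(o["tcp_pos"],to(.4600,-.1858,.143))
```

```text
[ 0.46137517 -0.17725618  0.21675383] (array([-0.002,  0.035,  0.295]), np.float64(-0.072))
```

Call:
send_rows --rows '[{"xyz":[-0.002,0.035,0],"yaw":0.02,"hand":0.6},{"xyz":[0,0,0],"yaw":0,"hand":0.6},{"xyz":[0,0,0],"yaw":0,"hand":0.6}]'

```text
t: 10.95
tcp_pos: [0.4613, -0.188, 0.219]
ee_rot: [3.139, -0.132, 0.002]
contact_force: [0.7, -0.4, 0.6]
finger_gap: 0.0515
grip_force: 0.0
```

Run:
```python
from h import *
o=manip.observe();print(o["tcp_pos"],to(.4600,-.1858,.143))
```

```text
[ 0.4613241  -0.18797263  0.21902407] (array([-0.006, -0.008,  0.304]), np.float64(-0.0839))
```

Call:
send_rows --rows '[{"xyz":[-0.005,-0.008,0.1],"yaw":0,"hand":0.6},{"xyz":[0,0,0.1],"yaw":0,"hand":0.6},{"xyz":[0,0,0.1],"yaw":0,"hand":0.6},{"xyz":[0,0,0],"yaw":0,"hand":0.6},{"xyz":[0,0,0],"yaw":0,"hand":0},{"xyz":[0,0,0],"yaw":0,"hand":0},{"xyz":[0,0,0],"yaw":0,"hand":0},{"xyz":[0,0,0],"yaw":0,"hand":0},{"xyz":[0,0,0],"yaw":0,"hand":0}]' --force 60

```text
t: 11.85
tcp_pos: [0.4611, -0.1853, 0.1451]
ee_rot: [3.139, -0.13, 0.004]
contact_force: [-1.1, 2.3, 5.6]
finger_gap: 0.0149
grip_force: 60.6
```

Call:
send_rows --rows '[{"xyz":[0,0,0.02],"yaw":0,"hand":0},{"xyz":[0,0,0.02],"yaw":0,"hand":0},{"xyz":[0,0,0.02],"yaw":0,"hand":0},{"xyz":[0,0,0.02],"yaw":0,"hand":0},{"xyz":[0,0,0.02],"yaw":0,"hand":0},{"xyz":[0,0,0.02],"yaw":0,"hand":0},{"xyz":[0,0,0.02],"yaw":0,"hand":0},{"xyz":[0,0,0],"yaw":0,"hand":0},{"xyz":[0,0,0],"yaw":0,"hand":0}]'

```text
t: 12.75
tcp_pos: [0.4611, -0.1853, 0.1091]
ee_rot: [3.139, -0.13, 0.004]
contact_force: [2.3, 3.3, 1.9]
finger_gap: 0.0146
grip_force: 60.1
```

Call:
send_rows --rows '[{"xyz":[0,0,0.005],"yaw":0,"hand":0},{"xyz":[0,0,0.005],"yaw":0,"hand":0},{"xyz":[0,0,0],"yaw":0,"hand":0}]'

```text
t: 13.05
tcp_pos: [0.4611, -0.1853, 0.1087]
ee_rot: [3.138, -0.13, 0.003]
contact_force: [-3.9, 5.4, 17.4]
finger_gap: 0.0149
grip_force: 62.2
```

Stop felt (17 N up, no further travel). Release and clear.

Call:
send_rows --rows '[{"xyz":[0,0,-0.008],"yaw":0,"hand":0},{"xyz":[0,0,0],"yaw":0,"hand":0.2},{"xyz":[0,0,0],"yaw":0,"hand":0.5},{"xyz":[0,0,0],"yaw":0,"hand":0.5},{"xyz":[0,0,0],"yaw":0,"hand":0.5},{"xyz":[0,0,-0.05],"yaw":0,"hand":0.5},{"xyz":[0,0,-0.15],"yaw":0,"hand":0.5},{"xyz":[0,0,-0.15],"yaw":0,"hand":0.5},{"xyz":[0,0,-0.15],"yaw":0,"hand":0.5},{"xyz":[0,0,0],"yaw":0,"hand":0.5}]'

```text
t: 14.05
tcp_pos: [0.463, -0.1868, 0.2395]
ee_rot: [3.134, -0.131, 0.016]
contact_force: [0.8, 0.0, 0.8]
finger_gap: 0.0425
grip_force: 0.0
```

Run:
```python
from h import *
o=manip.observe();print(o["tcp_pos"],o["contact_force"])
s=imaging.snapshot("scene")[:,:,::-1];t=imaging.snapshot("top")[:,:,::-1]
f=lambda a:cv2.resize(a,None,fx=3,fy=3,interpolation=cv2.INTER_CUBIC)
cv2.imwrite("pics/c8.png",np.hstack([f(s[165:275,160:290]),f(t[165:275,280:410])]))
```

```text
[ 0.4630114  -0.1867806   0.23954238] [0.79198862 0.03107371 0.79800116]
```

View pics/c8.png

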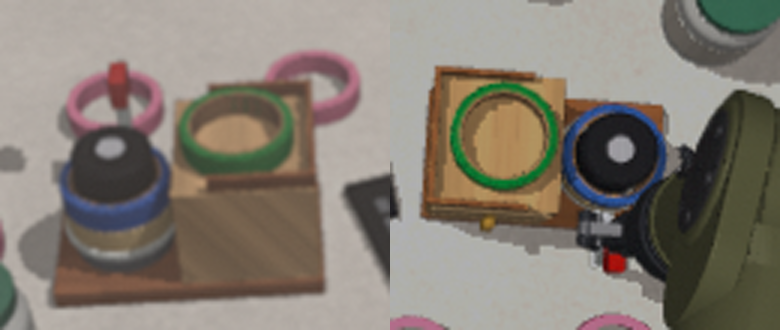

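Call:
send_rows --rows '[{"xyz":[0,0,0],"yaw":0,"hand":0.5},{"xyz":[0,0,0],"yaw":0,"hand":0.5},{"xyz":[0,0,0],"yaw":0,"hand":0.5}]'

```text
t: 14.45
tcp_pos: [0.4593, -0.1854, 0.2317]
ee_rot: [-3.138, 0.131, 0.003]
contact_force: [0.4, 0.1, 0.6]
finger_gap: 0.0423
grip_force: 0.0
```

```bash
python3 -c "
from rig import manip
print(manip.sign_off())"
```

```text
the job is handed in; nothing more can be done
None
```

I handed the job in at about 14.5 s: the green roll lies flat on the ledge (measured about 110 mm from the drum's axis), the platform is down on its stop with the blue and beige rolls on the drum, and the arm is clear; sign-off gave no verdict.

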